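# Check the clutches of the label rewinders and sort their rolls

## Task

Test the one-way clutch of all three label rewinders, loaded or empty: turn each black knob about a quarter turn both ways, leave it pointing where it stood, and see which way it takes the spindle with it and which way it runs loose. A sound rewinder drives its spindle when the knob is turned clockwise seen from above; one with its clutch fitted back to front drives it anticlockwise and has wound its labels inside out. Slide the wound rolls up off their posts and lay those from sound rewinders in the shallow steel tray and any from a back-to-front rewinder in the deeper plastic bin, without knocking over or shoving the other things on the bench.

Things in the scene. Friction and masses are not known exactly. Their poses are not given: they have to be found in the camera images.
- knob_1_grip (a point): Grip point of the black knob of rewinder 1: centre of its upright bar, 48 mm long (along this point's x), 14 mm thick (along y), its top 13 mm above the point and the bar's foot 22 mm below it. The round skirt at the foot of the bar is 58 mm across and 3 mm thick. A white line on the end of the bar points at the spindle at the start. The knob turns endlessly on the vertical axis through this point.
- knob_1 (a joint): Angle of the knob of rewinder 1, rad, 0 at the start; grows anticlockwise seen from above. Turns at under 0.1 N m.
- spindle_1 (a joint): Angle of the spindle and turntable of rewinder 1, rad, 0 at the start; grows anticlockwise seen from above. Drag 0.06 N m: it stays where it is left. The knob drives it 1 : 1, the same way round, through a ratchet with 26 degrees between teeth (so up to 26 degrees of idle travel before it takes hold), in one direction only: which one differs from rewinder to rewinder and from start to start and cannot be seen.
- spindle_1_base (a point): Spindle axis of rewinder 1 at the top of its turntable (85 mm across, 52 mm above the bench), where the roll stands. A steel post 23 mm thick rises 54 mm from here. A flat black index tab on the turntable (reach 59 mm) lies along this point's -x, points at the knob at the start and turns with the spindle. The knob's axis is 125 mm in front; the grey housing, 216 x 100 x 40 mm, is fixed.
- roll_1_mid (a point): Centre (half-way up) of the wound label roll that stood on spindle 1 at the start: paper on a cardboard core, 62 mm outside, 29 mm bore, 46 mm tall, z along its bore, about 0.15 kg; held by nothing but its fit on the post, 2.8 mm slack all round. None if this rewinder is empty.
- knob_2_grip (a point): Grip point of the black knob of rewinder 2: centre of its upright bar, 48 mm long (along this point's x), 14 mm thick (along y), its top 13 mm above the point and the bar's foot 22 mm below it. The round skirt at the foot of the bar is 58 mm across and 3 mm thick. A white line on the end of the bar points at the spindle at the start. The knob turns endlessly on the vertical axis through this point.
- knob_2 (a joint): Angle of the knob of rewinder 2, rad, 0 at the start; grows anticlockwise seen from above. Turns at under 0.1 N m.
- spindle_2 (a joint): Angle of the spindle and turntable of rewinder 2, rad, 0 at the start; grows anticlockwise seen from above. Drag 0.06 N m: it stays where it is left. The knob drives it 1 : 1, the same way round, through a ratchet with 26 degrees between teeth (so up to 26 degrees of idle travel before it takes hold), in one direction only: which one differs from rewinder to rewinder and from start to start and cannot be seen.
- spindle_2_base (a point): Spindle axis of rewinder 2 at the top of its turntable (85 mm across, 52 mm above the bench), where the roll stands. A steel post 23 mm thick rises 54 mm from here. A flat black index tab on the turntable (reach 59 mm) lies along this point's -x, points at the knob at the start and turns with the spindle. The knob's axis is 125 mm in front; the grey housing, 216 x 100 x 40 mm, is fixed.
- roll_2_mid (a point): Centre (half-way up) of the wound label roll that stood on spindle 2 at the start: paper on a cardboard core, 62 mm outside, 29 mm bore, 46 mm tall, z along its bore, about 0.15 kg; held by nothing but its fit on the post, 2.8 mm slack all round. None if this rewinder is empty.
- knob_3_grip (a point): Grip point of the black knob of rewinder 3: centre of its upright bar, 48 mm long (along this point's x), 14 mm thick (along y), its top 13 mm above the point and the bar's foot 22 mm below it. The round skirt at the foot of the bar is 58 mm across and 3 mm thick. A white line on the end of the bar points at the spindle at the start. The knob turns endlessly on the vertical axis through this point.
- knob_3 (a joint): Angle of the knob of rewinder 3, rad, 0 at the start; grows anticlockwise seen from above. Turns at under 0.1 N m.
- spindle_3 (a joint): Angle of the spindle and turntable of rewinder 3, rad, 0 at the start; grows anticlockwise seen from above. Drag 0.06 N m: it stays where it is left. The knob drives it 1 : 1, the same way round, through a ratchet with 26 degrees between teeth (so up to 26 degrees of idle travel before it takes hold), in one direction only: which one differs from rewinder to rewinder and from start to start and cannot be seen.
- spindle_3_base (a point): Spindle axis of rewinder 3 at the top of its turntable (85 mm across, 52 mm above the bench), where the roll stands. A steel post 23 mm thick rises 54 mm from here. A flat black index tab on the turntable (reach 59 mm) lies along this point's -x, points at the knob at the start and turns with the spindle. The knob's axis is 125 mm in front; the grey housing, 216 x 100 x 40 mm, is fixed.
- roll_3_mid (a point): Centre (half-way up) of the wound label roll that stood on spindle 3 at the start: paper on a cardboard core, 62 mm outside, 29 mm bore, 46 mm tall, z along its bore, about 0.15 kg; held by nothing but its fit on the post, 2.8 mm slack all round. None if this rewinder is empty.
- tray_in (a point): Centre of the inner floor of the shallow steel tray (loose, 0.6 kg): inside 220 mm long (along this point's x) by 118 mm wide (along y), walls 4 mm thick, floor 4 mm above the bench, rim 23 mm above the bench. Takes three rolls in a row.
- bin_in (a point): Centre of the inner floor of the deeper grey plastic bin (loose, 0.5 kg): inside 220 mm long (along this point's x) by 118 mm wide (along y), walls 4 mm thick, floor 4 mm above the bench, rim 45 mm above the bench. Takes three rolls in a row.
- bottle: Bystander behind the work: screw-cap bottle, 69 mm across, 117 mm tall, loose; origin under its centre.
- flask_vial: Bystander behind the work: screw-cap vial, 45 mm across, 107 mm tall, loose; origin under its centre.
- vial_a: Bystander behind the work: small plastic reagent bottle, 30 mm across, 76 mm tall, loose; origin under its centre.
- vial_b: Bystander behind the work: small plastic reagent bottle, 32 mm across, 84 mm tall, loose; origin under its centre.
- marker: Bystander behind the work: marker pen standing on end, 25 mm across, 112 mm tall, loose; origin under its centre.
- jar: Bystander behind the work: plastic jar with a rubber stopper, 56 mm across, 160 mm tall, loose; origin under its centre.

How it is judged (in metres and radians):
At the end, for the whole second after the job is handed in: Each knob is within 0.45 rad of where it began; each spindle has been driven 0.5 rad or more the way its clutch grips; rolls from rewinders gripping clockwise lie in the tray, the others in the bin (centre within 85 mm along, 40 mm across of its centre, under 42 mm above its floor), at rest (value of joint knob_1 between -0.45 and 0.45 rad and ((value of joint spindle_1 below -0.5 rad and x of roll_1_mid in the frame of tray_in between -0.085 and 0.085 m and y of roll_1_mid in the frame of tray_in between -0.04 and 0.04 m and z of roll_1_mid in the frame of tray_in between 0.01 and 0.042 m and linear speed of roll_1 below 0.02 m/s) or (value of joint spindle_1 above 0.5 rad and x of roll_1_mid in the frame of bin_in between -0.085 and 0.085 m and y of roll_1_mid in the frame of bin_in between -0.04 and 0.04 m and z of roll_1_mid in the frame of bin_in between 0.01 and 0.042 m and linear speed of roll_1 below 0.02 m/s)) and value of joint knob_2 between -0.45 and 0.45 rad and ((value of joint spindle_2 below -0.5 rad and x of roll_2_mid in the frame of tray_in between -0.085 and 0.085 m and y of roll_2_mid in the frame of tray_in between -0.04 and 0.04 m and z of roll_2_mid in the frame of tray_in between 0.01 and 0.042 m and linear speed of roll_2 below 0.02 m/s) or (value of joint spindle_2 above 0.5 rad and x of roll_2_mid in the frame of bin_in between -0.085 and 0.085 m and y of roll_2_mid in the frame of bin_in between -0.04 and 0.04 m and z of roll_2_mid in the frame of bin_in between 0.01 and 0.042 m and linear speed of roll_2 below 0.02 m/s)) and value of joint knob_3 between -0.45 and 0.45 rad and ((value of joint spindle_3 below -0.5 rad and x of roll_3_mid in the frame of tray_in between -0.085 and 0.085 m and y of roll_3_mid in the frame of tray_in between -0.04 and 0.04 m and z of roll_3_mid in the frame of tray_in between 0.01 and 0.042 m and linear speed of roll_3 below 0.02 m/s) or (value of joint spindle_3 above 0.5 rad and x of roll_3_mid in the frame of bin_in between -0.085 and 0.085 m and y of roll_3_mid in the frame of bin_in between -0.04 and 0.04 m and z of roll_3_mid in the frame of bin_in between 0.01 and 0.042 m and linear speed of roll_3 below 0.02 m/s))); the robot touches nothing.
It fails at once if one of the other loose things on the bench is shoved more than 3 cm or knocked over (distance of any of bottle, flask_vial, vial_a, vial_b, marker, jar from where it was at the start of the episode above 0.03 m or angle between any of bottle, flask_vial, vial_a, vial_b, marker, jar's own z axis and vertical above 0.5 rad).
Of roll_1, roll_2, roll_3 only 2 to 3 are there at a start; the rules pass over those that are not, and their reading is None.
At some moment in a run one of tray, bin may be knocked a few centimetres aside while the robot is not near it.
Once in a run the grip may slacken for a moment while it holds something.
It also fails if it takes over 210 s, if anything falls off the work surface, if the arm or the gripper's body presses on something with over 40 N, if the wrist force passes 120 N, or if a joint passes its speed limit or range.

## Robot

A 6-joint arm with a two-finger parallel gripper is mounted at the origin on a cart in front of the work surface, level with it; the furniture and walls round the work are solid. World frame = base frame: x ahead of the robot, y to its left, z up, the work surface at z = 0. Lengths are in mm, angles in rad, forces in N, time in s.
With the tool pointing down it reaches from about 300 to 1000 mm from the base axis. Payload 5.1 kg.
Tool frame: the origin (TCP) lies at the very end of the fingers, on their centre line; the grasp point (between the pads) lies 19 mm behind it; z points along the fingers, y is the line along which they close (so a half turn about z gives the same grasp; the last joint's range is limited). The gripper opens to 95 mm and grips with 3 to 60 N. Pads are 20 mm wide; open, the fingers measure 119 mm over their backs; the gripper's body (75 mm by 180 mm) begins 59 mm behind the grasp point.
Start: joints at [-1.4, 0.124, 1.65, -0, 1.367, -0.083], TCP at [163.172, -629.174, 214.656] pointing down, gripper open.
Joint ranges: [-2.61, 2.61], [-1.02, 2.33], [0.03, 2.71], [-1.35, 4.49], [0.32, 2.68], [-2.91, 2.91]. Speed limits (rad/s): [2.57, 2.57, 3.14, 3.14, 3.14, 3.14].

## Interface

Orientations are given as a rotation vector (axis times angle).
In Python, from workcell import bot gives the robot as it stands. The module is installed in compiled form; this text tells all that it offers. Calls block until the motion is done:
- bot.move_to(position, orientation): joint-space move of the TCP to a pose.
- bot.move_l(position, frame=None, speed=150, force_limit=None): straight line of the TCP; frame=None keeps the orientation; speed is the mean speed in mm/s. With force_limit (N) it stops when the force on the tool has changed by that much, and returns True; else False.
- bot.set_joints(angles): joint-space move.
- bot.gripper_to(opening, grip_force=None): finger opening in mm; grip_force is the grip in N (None keeps the last); returns when the fingers have stopped.
- bot.dwell(seconds).
- bot.solve_ik(position, orientation): joint angles nearest the present ones, or None.
- bot.get_obs(): the state.
- bot.capture(name): name is "scene" or "top" or "wrist"; returns the picture (400x640x3 uint8, red, green, blue); there is no depth.
- bot.get_calibration(name): a dict with "K" (3x3 intrinsics, pixels), "k1" (the pictures are not rectified: a ray, as slopes to the right and down, at radius r is drawn at 1 + k1 r^2 times it, then the intrinsics apply), "R" (3x3) and "t" (3): a world point X has camera coordinates R X + t; the wrist camera has in their place "tool_from_camera" (4x4, takes a point from camera to tool coordinates, whose origin is the TCP and whose axes are the flange's). Camera axes: x right, y down, z forward; pixel columns grow to the right and rows downward; lengths in mm; the calibration is good to about 2 mm. A picture is of the moment at which its call begins: read the wrist's pose just before it. get_calibration takes no time and is no camera call.
A pose or a line that the arm cannot do raises bot.Unreachable and nothing moves.
- bot.sign_off(): hands the job in; it is judged then, once.
Trained networks look in the newest picture that a camera, given by its name, has taken for a name from the list of things; names that differ only in an ending like _2 or _b are one class to them, and where a whole thing is asked for, a point or a joint stands for the part that bears it (a point fixed in the world has none). Each returns a list of dicts, best first, with "p" (0 to 1); they miss things now and then, are a little off and sometimes report something else, mostly with a low value. They report only what shows in the picture. A call takes as long as a camera call.
- bot.spot_in(query, camera): "position" ([row, column] in pixels, amid what is visible of it).
- bot.regions_of(query, camera): "pixels" (400x640 bool, what is visible of it) and "position" ([row, column] in pixels, amid what is visible of it).
- bot.tip_of(query, camera): "position" ([row, column] in pixels: a listed point, or the origin of a listed thing).
The state is a dict: "time_s": time; "joints": joint angles; "dq": joint speeds; "joint_torque": joint torques, N m; "ee_pos": TCP position; "tcp_rot": TCP orientation; "contact_force": force on the tool from outside, world axes, zero at the start; "moment": the same for the moment, N m; "width": finger opening in mm; "gripper_force": force on a finger pad.
Only numpy, scipy, OpenCV 4.12 (cv2) and the standard library are available. Lean on these libraries where they do the work, as an engineer would, in place of code of your own. Each camera call takes 0.05 s, during which the arm holds its last target. There are 200 camera calls.

## Working session

There is one attempt and no reset: what is moved stays moved. The work goes in short steps, each a Python script; the robot and the scene stay as the last script left them, time stands still between calls to the robot, and variables do not carry over. Pictures are saved under pics/ and viewed, at most 14 in all, crops included, and the job is handed in when it is done.

```bash
mkdir -p pics; cat > h.py <<'E'
import numpy as np, cv2
from scipy.spatial.transform import Rotation as R
from workcell import bot
def save(n,img): cv2.imwrite(f'pics/{n}.png',img[:,:,::-1])
def cam(name,pose=None):
    c=bot.get_calibration(name);K=np.array(c['K'])
    if 'R' in c: Rm=np.array(c['R']);t=np.array(c['t'])
    else:
        T=np.array(c['tool_from_camera']);p,rv=pose
        Rw=R.from_rotvec(rv).as_matrix();W=Rw@T[:3,:3];o=Rw@T[:3,3]+np.array(p)
        Rm=W.T;t=-W.T@o
    return K,c['k1'],Rm,t
def ray(cm,rc):
    K,k1,Rm,t=cm
    d=np.array([(rc[1]-K[0,2])/K[0,0],(rc[0]-K[1,2])/K[1,1]]);u=d.copy()
    for _ in range(20): u=d/(1+k1*(u@u))
    return -Rm.T@t,Rm.T@np.array([u[0],u[1],1])
def at_z(cm,rc,z):
    o,d=ray(cm,rc);return o+d*(z-o[2])/d[2]
def proj(cm,X):
    K,k1,Rm,t=cm;c=Rm@np.array(X,float)+t;u=c[:2]/c[2];u=u*(1+k1*(u@u))
    return np.array([K[1,1]*u[1]+K[1,2],K[0,0]*u[0]+K[0,2]])
def pose(): 
    o=bot.get_obs();return o['ee_pos'],o['tcp_rot']
def shot(name):
    p=pose();img=bot.capture(name);return img,cam(name,p)
def down(yaw):  # tool pointing down, tool x along world yaw
    return (R.from_euler('z',yaw)*R.from_euler('x',np.pi)).as_rotvec()
E
python3 - <<'E'
from h import *
o=bot.get_obs();print(o['tcp_rot'],o['time_s'],o['width'])
for n in('top','scene'):
    img,c=shot(n);save(n+'0',img);print(n,-c[2].T@c[3],c[0][0,0],c[1])
    for q,z in [('knob_1_grip',85),('spindle_1_base',52),('roll_1_mid',75),('tray_in',4),('bin_in',4),('bottle',0),('flask_vial',0),('vial_a',0),('marker',0),('jar',0)]:
        print(q,[(round(d['p'],2),np.round(d['position']).tolist(),np.round(at_z(c,d['position'],z)[:2]).tolist()) for d in bot.tip_of(q,n)])
E
```

```text
[-3.11430505e+00 -3.97271728e-01  1.45268698e-04] 0.0 95.4583030023262
top [ 218.02626119    5.35953436 1567.58313216] 502.648611444362 -0.009793157858524566
knob_1_grip [(0.83, [240.0, 267.0], [416.0, 159.0])]
spindle_1_base [(0.83, [201.0, 264.0], [540.0, 179.0]), (0.65, [171.0, 294.0], [638.0, 90.0]), (0.45, [179.0, 390.0], [622.0, -212.0])]
roll_1_mid [(0.54, [197.0, 261.0], [547.0, 185.0]), (0.25, [200.0, 322.0], [545.0, -0.0]), (0.25, [172.0, 293.0], [629.0, 91.0])]
tray_in [(0.82, [219.0, 434.0], [508.0, -358.0])]
bin_in [(0.84, [212.0, 211.0], [511.0, 350.0])]
bottle [(0.84, [164.0, 257.0], [673.0, 213.0])]
flask_vial [(0.7, [172.0, 295.0], [651.0, 88.0]), (0.44, [213.0, 212.0], [509.0, 346.0])]
vial_a [(0.64, [182.0, 390.0], [625.0, -220.0]), (0.43, [165.0, 410.0], [685.0, -285.0])]
marker [(0.58, [169.0, 237.0], [656.0, 277.0])]
jar [(0.83, [163.0, 432.0], [693.0, -356.0]), (0.23, [180.0, 390.0], [630.0, -220.0])]
scene [ 89.81859291 746.2120564  752.4937776 ] 397.1970738209816 0.00866139761863916
knob_1_grip [(0.93, [264.0, 331.0], [408.0, 194.0]), (0.57, [172.0, 348.0], [563.0, -163.0])]
spindle_1_base [(0.54, [252.0, 285.0], [540.0, 194.0])]
roll_1_mid [(0.92, [244.0, 286.0], [541.0, 186.0]), (0.38, [227.0, 275.0], [604.0, 151.0])]
tray_in [(0.68, [169.0, 386.0], [516.0, -356.0])]
bin_in [(0.88, [314.0, 253.0], [515.0, 355.0]), (0.68, [244.0, 289.0], [582.0, 125.0]), (0.51, [189.0, 381.0], [480.0, -243.0]), (0.23, [222.0, 358.0], [465.0, -57.0])]
bottle [(0.69, [253.0, 244.0], [666.0, 213.0]), (0.25, [270.0, 235.0], [643.0, 273.0])]
flask_vial [(0.92, [228.0, 276.0], [652.0, 89.0])]
vial_a [(0.71, [242.0, 286.0], [596.0, 120.0]), (0.64, [168.0, 332.0], [683.0, -272.0]), (0.48, [181.0, 338.0], [623.0, -212.0])]
marker [(0.6, [267.0, 233.0], [657.0, 267.0])]
jar []
```

```bash
python3 - <<'E'
import cv2
a=cv2.imread('pics/top0.png')[120:300,170:480];cv2.imwrite('pics/top0c.png',cv2.resize(a,None,fx=2.55,fy=2.55,interpolation=cv2.INTER_CUBIC))
E
```

```text
(no output)
```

View pics/top0c.png

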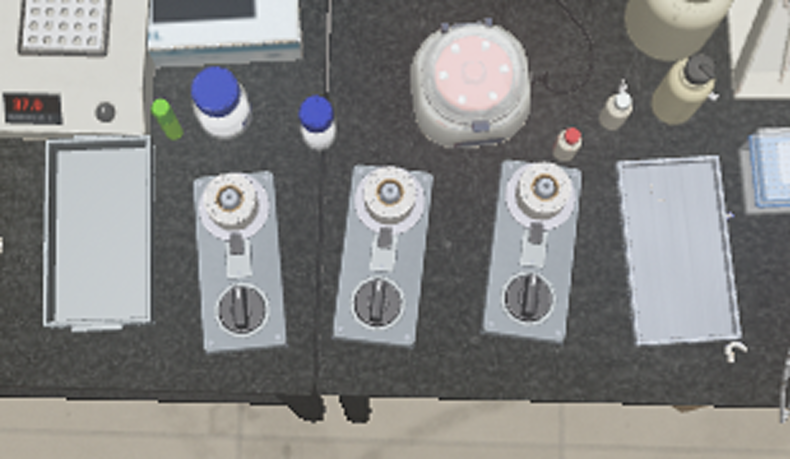

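View pics/scene0.png

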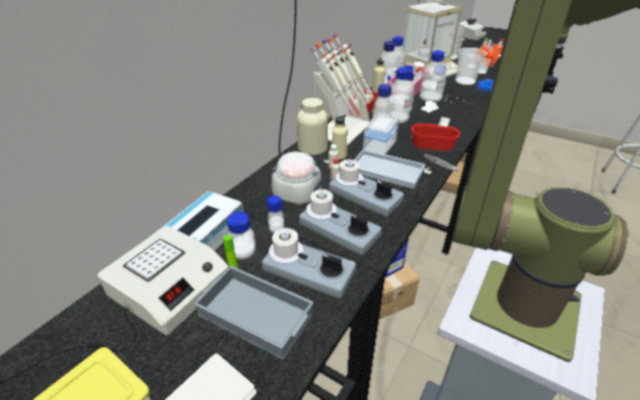

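The top view shows three loaded rewinders. Knobs are at crop px (241,309), (376,301) and (529,297), with the roll posts behind them. The bin is on the left, the tray on the right, and the bystanders stand behind. Next I move over each rewinder for a close look.

```bash
cat >> h.py <<'E'
def quad(cm,img): pass
E
python3 - <<'E'
from h import *
import json
c=cam('top')
f=lambda x,y,z: at_z(c,[120+y/2.55,170+x/2.55],z)[:2]
kn=[f(241,309,43),f(376,301,43),f(529,297,43)];sp=[f(231,198,106),f(391,192,106),f(545,187,106)]
print(np.array(bot.get_calibration('wrist')['tool_from_camera']).round(3).tolist(), cam('wrist',pose())[0].tolist())
S=[]
for k,s in zip(kn,sp):
    d=s-k;th=np.arctan2(d[1],d[0]);S.append([*k,*s,th]);print(np.round(k),np.round(s),np.hypot(*d).round(),th.round(3))
json.dump(S,open('s.json','w'))
for i in (2,1,0):
    x=S[i];m=np.array([x[0]*.5+x[2]*.5,x[1]*.5+x[3]*.5]);sol=[]
    for y in (x[4],x[4]+np.pi):
        q=bot.solve_ik([*m,280],down(y));sol.append(None if q is None else np.round(q,2).tolist())
    print(sol)
    bot.move_to([*m,280],down(x[4]))
    img,w=shot('wrist');save(f'w{i}',img)
    for q,z in [('knob_1_grip',65),('spindle_1_base',52),('roll_1_mid',75)]:
        print(i,q,[(round(d['p'],2),np.round(d['position']).tolist(),np.round(at_z(w,d['position'],z)[:2]).tolist()) for d in bot.tip_of(q,'wrist')])
print(bot.get_obs()['time_s'])
E
```

```text
[[-0.001, -0.959, -0.285, 79.612], [1.0, -0.001, 0.0, -0.059], [-0.001, -0.285, 0.959, -168.78], [0.0, 0.0, 0.0, 1.0]] [[296.54340144660637, 0.0, 318.6420732521618], [0.0, 296.54340144660637, 204.44860842797198], [0.0, 0.0, 1.0]]
[417. 171.] [539. 182.] 122.0 0.094
[431.  10.] [551.  -5.] 121.0 -0.117
[ 441. -174.] [ 562. -185.] 122.0 -0.091
[[-0.44, -0.17, 1.83, -0.0, 1.48, 1.22], [-0.44, -0.17, 1.83, 0.0, 1.48, -1.92]]
2 knob_1_grip [(0.91, [254.0, 86.0], [424.0, 170.0])]
2 spindle_1_base []
2 roll_1_mid [(0.7, [182.0, 43.0], [536.0, 186.0])]
[[-0.1, -0.27, 1.91, 0.0, 1.5, 1.58], [-0.1, -0.27, 1.91, 0.0, 1.5, -1.56]]
1 knob_1_grip [(0.84, [245.0, 208.0], [417.0, 167.0]), (0.58, [222.0, 318.0], [432.0, 9.0])]
1 spindle_1_base [(0.75, [50.0, 464.0], [629.0, -196.0]), (0.56, [156.0, 179.0], [543.0, 184.0])]
1 roll_1_mid [(0.62, [163.0, 170.0], [537.0, 187.0])]
[[0.25, -0.23, 1.88, 0.0, 1.49, 1.73], [0.25, -0.23, 1.88, 0.0, 1.49, -1.42]]
0 knob_1_grip [(0.94, [224.0, 320.0], [416.0, 168.0])]
0 spindle_1_base [(0.92, [130.0, 316.0], [541.0, 184.0])]
0 roll_1_mid [(0.68, [131.0, 311.0], [540.0, 190.0]), (0.28, [126.0, 314.0], [546.0, 187.0])]
5.2333
```

```bash
python3 - <<'E'
import cv2,numpy as np
cv2.imwrite('pics/m1.png',np.hstack([cv2.imread(f'pics/w{i}.png')[60:300,200:440] for i in (0,1,2)]))
E
```

```text
(no output)
```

View pics/m1.png

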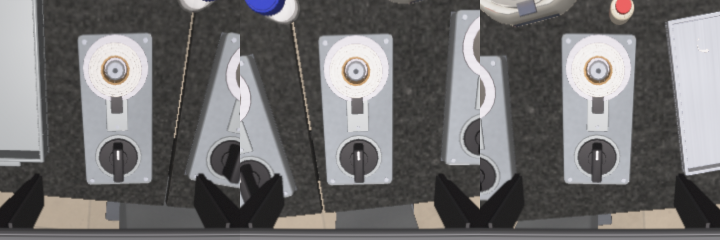

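The panels show each knob's skirt centre near px (217–218, 318), its post top near (131, 314–318), and its tab pointing at the knob. Now I work out positions and test the knob nearest the arm, rewinder 1.

```bash
cat >> h.py <<'E'
import json
def grab(S,i,half):
    """approach knob i (half turn flag picks the wrist side), grip"""
    x=S[i];f=down(x[4]+np.pi*half)
    bot.move_to([x[0],x[1],130],f)
    bot.move_l([x[0],x[1],52],speed=100)
    bot.gripper_to(5,grip_force=25)
def twist(a):  # + = anticlockwise from above; steps, returns peak moment
    m=[]
    q0=np.array(bot.get_obs()['joints'])
    n=6
    for k in range(1,n+1):
        q=q0.copy();q[5]-=a*k/n;bot.set_joints(q);m.append(round(float(bot.get_obs()['moment'][2]),3))
    return m
def look(S,i,name,z=280):
    x=S[i];m=[x[0]*.5+x[2]*.5,x[1]*.5+x[3]*.5,z]
    bot.move_to(m,down(x[4]));img,w=shot('wrist');save(name,img);return img,w
def yawdeg(): 
    M=R.from_rotvec(bot.get_obs()['tcp_rot']).as_matrix();return np.degrees(np.arctan2(M[1,0],M[0,0]))
def test(S,i,half,sgn,name):
    grab(S,i,half);o=bot.get_obs();print('w',round(o['width'],1),'q6',round(o['joints'][5],2),'yaw',yawdeg().round(1))
    a=sgn*np.pi/2
    print('out',twist(a),'yaw',yawdeg().round(1));print('back',twist(-a),'F',np.round(bot.get_obs()['contact_force'],1))
    bot.gripper_to(60);x=S[i];bot.move_l([x[0],x[1],130],speed=150)
    return look(S,i,name)
E
python3 - <<'E'
from h import *
S=json.load(open('s.json'))
px={0:((217.5,318),(131,314)),1:((217.5,318),(131,316)),2:((217.5,318),(131,318))}
for i in (2,1,0):
    x=S[i];m=[x[0]*.5+x[2]*.5,x[1]*.5+x[3]*.5,280]
    w=cam('wrist',(m,down(x[4])))
    k=at_z(w,px[i][0],43)[:2];s=at_z(w,px[i][1],106)[:2];d=s-k
    S[i]=[*k,*s,np.arctan2(d[1],d[0])];print(np.round(S[i],2),np.hypot(*d))
json.dump(S,open('s.json','w'))
i=0
x=S[0]
# q6 ~+1.73 for half=0: room downwards -> q6 decrease = +a
test(S,0,0,1,'t0a');test(S,0,1,-1,'t0b')
print(bot.get_obs()['time_s'])
cv2.imwrite('pics/m2.png',np.hstack([cv2.imread(f'pics/{n}.png')[60:300,200:440] for n in ('t0a','t0b')]))
E
```

```text
[ 4.4172e+02 -1.7304e+02  5.6582e+02 -1.8464e+02 -9.0000e-02] 124.64251514502368
[ 4.3138e+02  1.0170e+01  5.5540e+02 -2.4400e+00 -1.0000e-01] 124.66033988182373
[4.1778e+02 1.7133e+02 5.4148e+02 1.8720e+02 1.3000e-01] 124.71914555845444
w 14.2 q6 1.71 yaw 7.3
out [-0.032, 0.0, -0.002, 0.025, 0.044, -0.029] yaw 97.2
back [-0.034, 0.021, 0.025, -0.029, 0.046, -0.035] F [-7.2  1.1  5.7]
w 13.8 q6 -1.43 yaw -172.7
out [-0.013, -0.012, 0.001, -0.027, 0.067, 0.031] yaw 97.5
back [-0.022, 0.007, 0.04, 0.039, 0.044, 0.024] F [-6.4 -6.9  7.1]
27.675
```

View pics/m2.png

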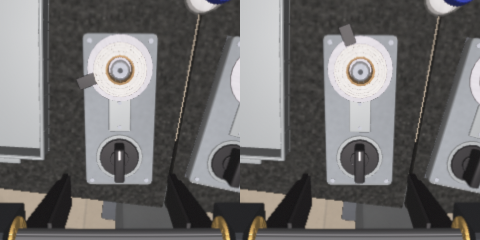

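In rewinder 1 the tab moved clockwise, from the bottom to the left (87,80) and then to the upper left (347,34). It grips clockwise, so it's sound, and the knob is back in place. Next are the other two.

```bash
python3 - <<'E'
from h import *
S=json.load(open('s.json'))
for i in (1,2):
    test(S,i,0,1,f't{i}a');test(S,i,1,-1,f't{i}b')
print(bot.get_obs()['time_s'])
cv2.imwrite('pics/m3.png',np.vstack([np.hstack([cv2.imread(f'pics/t{i}{n}.png')[60:300,200:440] for n in 'ab']) for i in (1,2)]))
img,c=shot('top');save('top1',img)
for q in ('tray_in','bin_in'): print(q,[(round(d['p'],2),np.round(at_z(c,d['position'],4)[:2]).tolist()) for d in bot.tip_of(q,'top')])
E
```

```text
w 13.9 q6 1.57 yaw -5.8
out [-0.004, -0.065, 0.017, 0.058, 0.002, -0.002] yaw 83.9
back [-0.019, -0.034, 0.024, -0.04, -0.035, -0.023] F [-5.   1.1  4. ]
w 14.1 q6 -1.57 yaw 174.2
out [-0.021, 0.014, -0.051, 0.003, 0.023, -0.027] yaw 84.6
back [-0.034, 0.081, 0.03, -0.002, 0.027, 0.006] F [-5.8 -0.4  4.8]
w 14.1 q6 1.18 yaw -5.4
out [-0.102, -0.038, -0.007, -0.034, -0.03, -0.042] yaw 84.4
back [-0.034, -0.006, 0.008, 0.009, -0.048, 0.093] F [-6.7  1.5  5.1]
w 14.1 q6 -1.96 yaw 174.6
out [-0.031, 0.005, 0.026, 0.034, 0.019, -0.028] yaw 84.8
back [0.066, 0.007, -0.002, 0.013, -0.009, -0.049] F [-6.8  0.   5.2]
72.3083
tray_in [(0.83, [499.0, -353.0]), (0.51, [554.0, 183.0])]
bin_in [(0.85, [520.0, 347.0]), (0.66, [406.0, 178.0])]
```

View pics/m3.png

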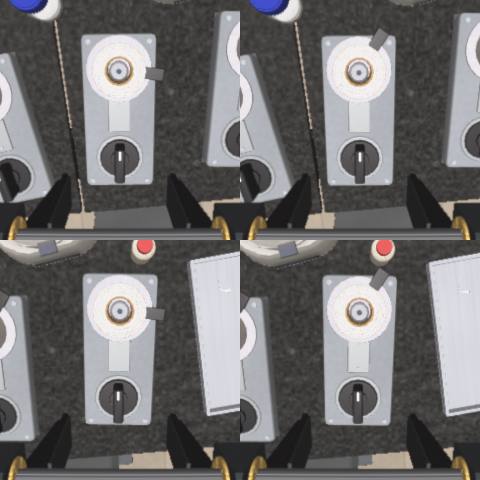

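Both tabs moved anticlockwise, from the bottom to the right (154,74 / 154,313) and then to the upper right. Rewinders 2 and 3 are back to front, so their rolls go in the bin and roll 1 goes in the tray. All knobs are back in place. Next, the container poses.

```bash
cat >> h.py <<'E'
def box(q,rim,draw=None):
    img,c=shot('top')
    r=bot.regions_of(q,'top')
    if not r: return None
    m=r[0]['pixels'].astype(np.uint8)
    cs=max(cv2.findContours(m,0,cv2.CHAIN_APPROX_NONE)[0],key=cv2.contourArea)[:,0,::-1]
    P=np.array([at_z(c,p,rim)[:2] for p in cs.astype(float)],np.float32)
    (cx,cy),(a,b),an=cv2.minAreaRect(P)
    th=np.radians(an if a>b else an+90); th=(th+np.pi/2)%np.pi-np.pi/2
    if draw:
        B=cv2.boxPoints(((cx,cy),(a,b),an))
        v=img.copy();cv2.polylines(v,[np.array([proj(c,[*p,rim])[::-1] for p in B]).round().astype(int)],True,(255,0,0),1)
        x=int(r[0]['position'][1]);save(draw,cv2.resize(v[130:290,x-60:x+60],None,fx=3,fy=3))
    return cx,cy,th,max(a,b),min(a,b),r[0]['p']
E
python3 - <<'E'
from h import *
print(np.round(box('tray_in',23,'bt'),3));print(np.round(box('bin_in',45,'bb'),3))
cv2.imwrite('pics/m4.png',np.hstack([cv2.imread(f'pics/{n}.png') for n in('bb','bt')]))
E
```

```text
[ 5.09528e+02 -3.56253e+02  9.60000e-02  2.30421e+02  1.31973e+02
  8.70000e-01]
[5.10737e+02 3.46728e+02 8.40000e-02 2.40447e+02 1.35911e+02 8.90000e-01]
```

View pics/m4.png

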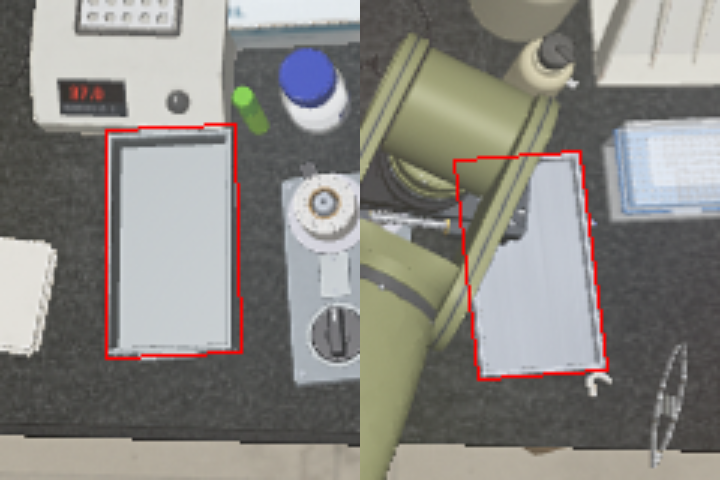

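```bash
cat >> h.py <<'E'
def binpose():
    b=box('bin_in',45);return None if b is None else (b[0]+4.5,b[1]+5,b[2],b[3],b[4],b[5])
def pick(S,i):
    x=S[i];f=down(x[4]);bot.gripper_to(95)
    bot.move_to([x[2],x[3],190],f)
    print('touch',bot.move_l([x[2],x[3],62],speed=110,force_limit=10))
    bot.gripper_to(50,grip_force=30);o=bot.get_obs();print('w',round(o['width'],1),np.round(o['ee_pos'],1))
    bot.move_l([x[2],x[3],180],speed=110)
    o=bot.get_obs();print('lifted w',round(o['width'],1),round(o['gripper_force'],1))
def place(b,off,rim_clear=180):
    c,s=np.cos(b[2]),np.sin(b[2]);p=[b[0]+off*c,b[1]+off*s]
    bot.move_l([*p,rim_clear],frame=down(b[2]),speed=250)
    print('at w',round(bot.get_obs()['width'],1))
    print('contact',bot.move_l([*p,15],speed=90,force_limit=8),'z',round(bot.get_obs()['ee_pos'][2],1),'w',round(bot.get_obs()['width'],1))
    bot.gripper_to(75);bot.move_l([*p,rim_clear],speed=150)
E
python3 - <<'E'
from h import *
S=json.load(open('s.json'))
px=[(131,320),(131.5,319),(132,319)]
for i in range(3):
    x=S[i];w=cam('wrist',([x[0]*.5+x[2]*.5,x[1]*.5+x[3]*.5,280],down(x[4])))
    s=at_z(w,px[i],106)[:2];print(i,np.round(s-x[2:4],1));x[2:4]=list((s+x[2:4])/2)
json.dump(S,open('s.json','w'))
c=cam('top');bb=cv2.imread('pics/bb.png')
pick(S,2)
img,c=shot('wrist');save('p2',img);img,c=shot('top');save('top2',img)
print(bot.get_obs()['time_s'],np.round(binpose(),3))
r=bot.regions_of('bin_in','top')[0]['pixels'];rows=np.where(r.any(1))[0]
L=[(rr,np.where(r[rr])[0].min()) for rr in range(rows.min()+8,rows.max()-8)]
P=np.array([at_z(c,p,45)[:2] for p in L]);print('left-edge yaw',np.arctan(np.polyfit(P[:,0],P[:,1],1)[0]))
E
```

```text
0 [ 2.1 -1.8]
1 [ 1.3 -1. ]
2 [ 0.8 -1. ]
touch False
w 61.8 [ 566.2 -185.2   62.1]
lifted w 61.9 30.0
77.2417 [5.12689e+02 3.53624e+02 6.50000e-02 2.39133e+02 1.33691e+02 7.10000e-01]
left-edge yaw 0.05989171458221004
```

View pics/p2.png

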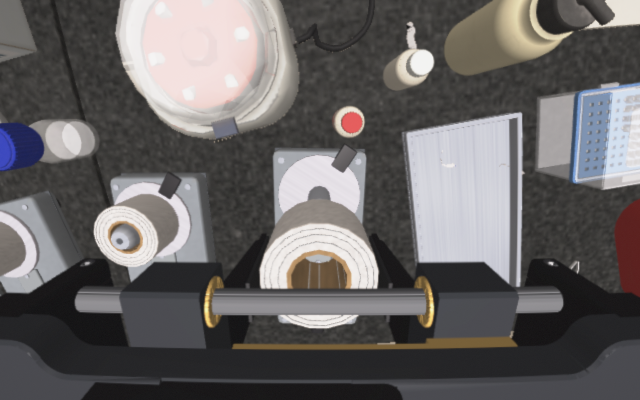

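The roll hangs upright in the fingers at px (320,270) and its post is clear. Next I place it in the bin.

```bash
python3 - <<'E'
from h import *
S=json.load(open('s.json'))
b=list(binpose());b[2]=.06
place(b,40)
pick(S,1)
b=binpose();print('bin',np.round(b,3),'tray',np.round(box('tray_in',23),3))
img,c=shot('wrist');save('p1',img)
print(bot.get_obs()['time_s'])
img,c=shot('top');save('top3',img);cv2.imwrite('pics/top3c.png',cv2.resize(img[120:300,170:480],None,fx=2.5,fy=2.5)[:,:,::-1])
E
```

```text
at w 62.0
contact False z 15.7 w 61.7
touch False
w 61.6 [556.1  -2.9  62.1]
lifted w 61.8 30.0
bin [5.12304e+02 3.53627e+02 6.50000e-02 2.40607e+02 1.33751e+02 7.90000e-01] tray [ 5.10127e+02 -3.56305e+02  8.70000e-02  2.29833e+02  1.30582e+02
  8.60000e-01]
88.9083
```

View pics/top3c.png

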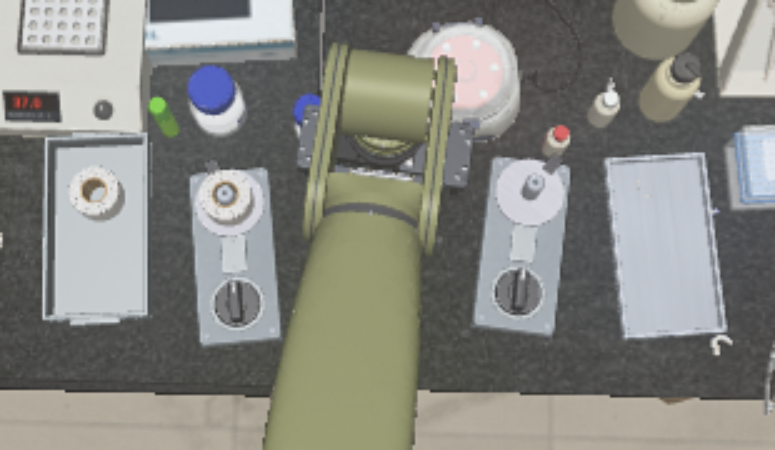

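Roll 3 stands centred in the bin at px (96,191), and nothing else has moved. On to roll 2, then roll 1.

```bash
python3 - <<'E'
from h import *
S=json.load(open('s.json'))
b=list(binpose());b[2]=.06
place(b,-42)
pick(S,0)
t=box('tray_in',23);print('bin',np.round(binpose(),3),'tray',np.round(t,3))
t=list(t);t[0]+=2;t[1]-=2.5
bot.move_l([530,-60,180],frame=down(0),speed=250);print('w',bot.get_obs()['width'])
t2=box('tray_in',23);print(np.round(t2,3))
if abs(t2[0]-t[0])<8 and abs(t2[1]-t[1])<8 and 60<bot.get_obs()['width']<64:
    place(t,0);bot.set_joints([-1.4,0.124,1.65,0,1.367,-0.083])
print(bot.get_obs()['time_s'])
img,c=shot('top');cv2.imwrite('pics/top4c.png',cv2.resize(img[120:300,170:480],None,fx=2.5,fy=2.5)[:,:,::-1])
E
```

```text
at w 62.2
contact True z 104.7 w 61.6
touch False
w 62.2 [542.6 186.2  62.1]
lifted w 62.6 30.0
bin [5.12012e+02 3.59805e+02 8.40000e-02 2.41476e+02 1.25449e+02 7.70000e-01] tray [ 5.09713e+02 -3.55918e+02  9.20000e-02  2.29797e+02  1.30893e+02
  8.40000e-01]
w 62.5078975599524
[ 5.09741e+02 -3.54956e+02  9.20000e-02  2.30029e+02  1.32793e+02
  9.70000e-01]
at w 62.3
contact False z 15.6 w 62.3
104.325
```

View pics/top4c.png

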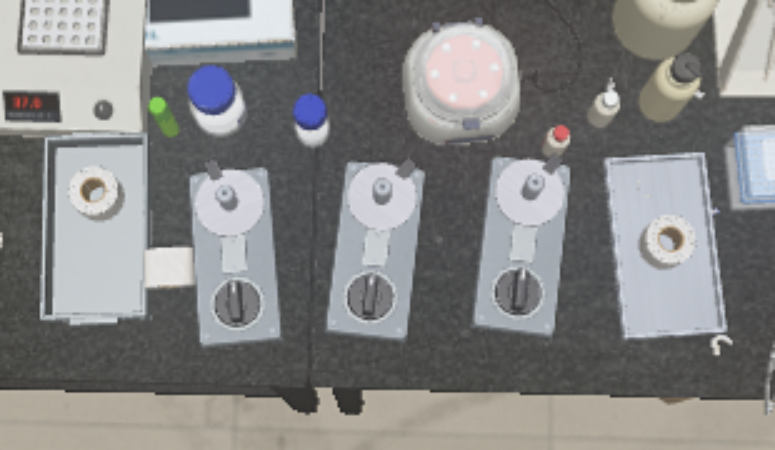

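Roll 1 is centred in the tray. Roll 2 was let go early, on a false force stop at z = 105, and now lies on its side between the bin and rewinder 1 at px (170,267). I'll look closer.

```bash
python3 - <<'E'
from h import *
c=cam('top')
p=at_z(c,[120+267/2.5,170+170/2.5],62)[:2];print(p)
for a,b in((147,247),(193,247),(193,287),(147,287)): print(at_z(c,[120+b/2.5,170+a/2.5],40)[:2].round())
bot.gripper_to(95)
bot.move_to([p[0]-20,p[1],230],down(0.06))
img,w=shot('wrist');save('fall',img)
for q in ('roll_2_mid','bin_in'):print(q,[(round(d['p'],2),np.round(d['position']).tolist(),np.round(at_z(w,d['position'],31)[:2]).tolist()) for d in bot.tip_of(q,'wrist')])
print(pose(),bot.get_obs()['time_s'])
E
```

```text
[456.19239035 251.07708063]
[484. 285.]
[485. 228.]
[436. 225.]
[434. 281.]
roll_2_mid [(0.68, [164.0, 315.0], [459.0, 257.0])]
bin_in [(0.67, [117.0, 246.0], [511.0, 342.0])]
(array([436.44697201, 250.73004982, 229.97293786]), array([ 3.14015577e+00,  9.30575983e-02, -4.52257911e-05])) 108.3417
```

View pics/fall.png

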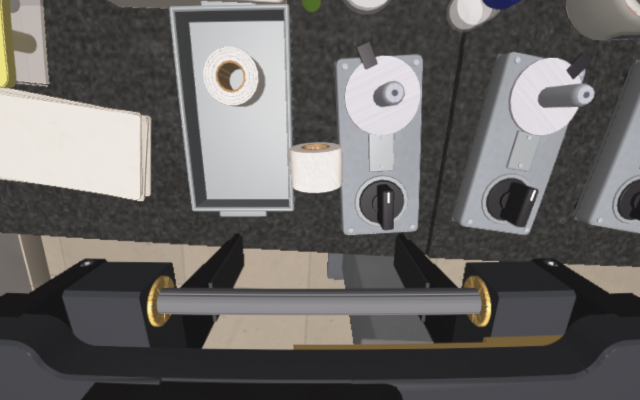

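The roll lies on its side with its axis along x, at about (459,256), in the gap beside the bin. I'll grip it by its end faces. Lying flat in the bin is allowed, since its centre would be 31 mm above the floor.

```bash
python3 - <<'E'
from h import *
f=down(0.06+np.pi/2);p=[459,255.5]
bot.gripper_to(72)
bot.move_to([*p,130],f)
print('t',bot.move_l([*p,13],speed=80,force_limit=15),pose()[0].round(1))
bot.gripper_to(30,grip_force=30);print('w',bot.get_obs()['width'])
bot.move_l([*p,170],speed=80);o=bot.get_obs();print('w',o['width'],o['gripper_force'],o['time_s'])
save('g2',shot('wrist')[0]);
print(np.round(binpose(),3),[np.round(at_z(cam('top'),d['position'],4)) for d in bot.tip_of('bin_in','top')[:1]])
img,c=shot('top');cv2.imwrite('pics/top5c.png',cv2.resize(img[140:270,170:270],None,fx=4,fy=4)[:,:,::-1])
cv2.imwrite('pics/m5.png',np.hstack([cv2.imread('pics/top5c.png')[:400],cv2.imread('pics/g2.png')[:,130:530]]))
E
```

```text
t False [459.5 255.7  13.6]
w 46.010526497436565
w 45.91291403603296 29.81807603035122 114.6583
[620.671 381.175  -1.206  99.711  34.194   0.85 ] [array([514., 344.,   4.])]
```

View pics/m5.png

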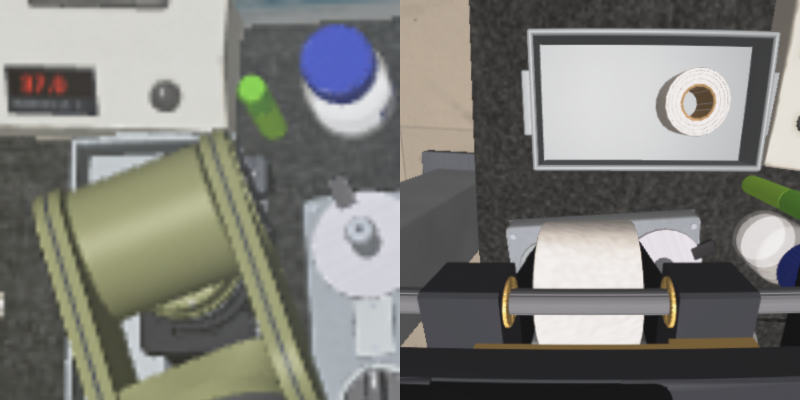

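The roll is held by its ends. The bin's rim is fully visible in the wrist view, with corners at (528,30), (778,33), (765,170) and (533,167), so I compute its pose from those and place.

```bash
python3 - <<'E'
from h import *
w=cam('wrist',pose())
P=np.array([at_z(w,[r,c-270],45)[:2] for c,r in((528,30),(778,33),(765,170),(533,167))]);print(P.round())
(cx,cy),(a,b),an=cv2.minAreaRect(P.astype(np.float32));ctr=P.mean(0);e=(P[1]+P[2]-P[0]-P[3])/2;th=np.arctan2(e[1],e[0]);print(ctr,np.hypot(*e),np.hypot(*(P[3]-P[0])),th)
assert abs(ctr[0]-512)<10 and abs(ctr[1]-355)<12
p=ctr+np.array([np.cos(th),np.sin(th)])*-46;f=down(th+np.pi/2)
bot.move_l([*p,170],frame=f,speed=150);print('w',bot.get_obs()['width'])
bot.move_l([*p,19],speed=80);o=bot.get_obs();print('w',o['width'],o['contact_force'].round(1) if hasattr(o['contact_force'],'round') else o['contact_force'])
bot.gripper_to(54);bot.dwell(.3);bot.move_l([*p,170],speed=100)
bot.set_joints([-1.4,0.124,1.65,0,1.367,-0.083])
img,c=shot('top');cv2.imwrite('pics/top6c.png',cv2.resize(img[120:300,170:480],None,fx=2.5,fy=2.5)[:,:,::-1])
print(np.round(binpose(),3),np.round(box('tray_in',23),3),bot.get_obs()['time_s'])
E
```

```text
[[395. 407.]
 [620. 421.]
 [635. 295.]
 [401. 284.]]
[512.64597932 351.81953092] 230.19587624776983 123.3951694382603 0.05349795323862714
w 46.11409943569803
w 46.24176312661357 [ 0.3 -0.6 -1.6]
[5.12209e+02 3.54196e+02 6.50000e-02 2.40709e+02 1.34907e+02 8.20000e-01] [ 5.09974e+02 -3.56041e+02  9.60000e-02  2.29861e+02  1.30933e+02
  7.40000e-01] 123.9167
```

View pics/top6c.png

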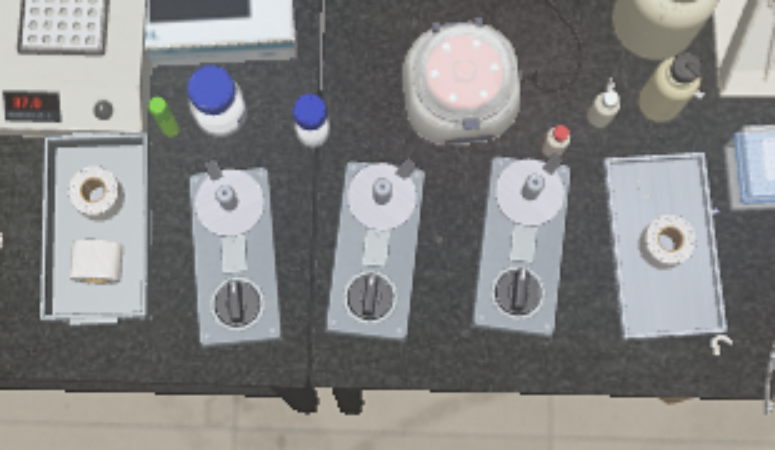

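Two rolls are in the bin at px (96,191) and (97,262), and one is in the tray at (669,240). The knobs point at their spindles and the bystanders haven't moved. Time to hand in.

```bash
python3 -c "
from workcell import bot
bot.dwell(2);print(bot.sign_off())"
```

```text
the job is handed in; nothing more can be done
None
```

The job is handed in; no verdict came back. Rewinder 1 grips clockwise (sound) and its roll is in the tray. Rewinders 2 and 3 grip anticlockwise (back to front) and their rolls are in the bin, where roll 2 lies on its side because I dropped it once beside the bin and picked it up again. All three knobs point where they started.

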